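# Zero the cellar photometer and open the reagent bottle

## Robot

A 7-joint arm with a two-finger parallel gripper is mounted at the origin on the work surface. World frame = base frame: x ahead of the robot, y to its left, z up, the work surface at z = 0. Lengths are in m, angles in rad, forces in N, time in s.
With the tool pointing down it reaches from about 0.425 to 0.95 m from the base axis. Payload 4.7 kg.
Tool frame: the origin (TCP) lies at the very end of the fingers, on their centre line; the grasp point (between the pads) lies 19 mm behind it; z points along the fingers, y is the line along which they close (so a half turn about z gives the same grasp; the last joint's range is limited). The gripper opens to 87 mm and grips with 3 to 60 N. Pads are 19 mm wide; open, the fingers measure 117 mm over their backs; the gripper's body (75 mm by 190 mm) begins 51 mm behind the grasp point.
Start: joints at [-1.232, 0.469, -0.049, 1.532, 0.024, 1.141, -0.082], TCP at [0.243, 0.63, 0.223] pointing down, gripper open.
Joint ranges: [-2.59, 2.59], [-0.33, 1.99], [-1.39, 1.29], [0.1, 2.45], [-1.04, 4.18], [0.21, 1.99], [-2.66, 2.66]. Speed limits (rad/s): [2.57, 2.57, 3.14, 3.14, 3.14, 3.14, 3.14].

## Interface

Orientations are given as a rotation vector (axis times angle).
In Python, from bench import * gives the robot as it stands. The module is installed in compiled form; this text tells all that it offers.
- The arm moves only by the tool move_arm, never from a script. Its arguments are lists of equal length, an entry for each row: "gripper": the opening in per cent of the stroke, from 0 (shut) to 100 (fully open); "slide": the shift along the tool's x, y, z as a fraction of full scale, a list of three; "dr": the turn, a rotation vector about the tool's x, y, z as a fraction of full scale, a list of three. A call has 1 to 10 rows; each row shifts and turns the commanded pose from where the row before left it, along the tool's axes as they then stand; what a row does not reach is not made up. Full scale, the value 1, is 20 mm for a shift and 0.12 rad for a turn. A row lasts 1/12 s, in which the tool goes at most 41.7 mm and 7.16 degrees, less where a joint would pass 70% of its speed; a pose out of reach is approached as far as the arm can. A call with a number of a shift or a turn outside -1 to 1 is refused whole. A call with a gripper value outside its range is refused whole. The fingers move at their own pace and stop on an object; "squeeze" is the grip in N (left out, the last holds). Time passes only in rows, so rows that do not move let the fingers close. It gives the time, the measured TCP pose, the force, the opening and the grip force at its end, in the units of the state.
- read_state(): the state, without advancing time (a new reading comes with each control period).
- grab_frame(name): name is "scene" or "top"; returns a dict with "frame" (420x560x3 uint8, red, green, blue), "z_map" (420x560 float32, m along the optical axis (not along the pixel's ray), 0 where there is no reading), "fov_y" (degrees; the focal length in pixels is half the picture's height over the tangent of half this angle, whatever the lens; pixels are square), "cx", "cy" (the principal point, pixels), "pose" (4x4, takes a point from camera to world coordinates). Camera axes: x right, y down, z forward; pixel columns grow to the right and rows downward; lengths in m; the calibration is good to about 2 mm. A picture is of the moment at which its call begins.
- job_done(): hands the job in; it is judged then, once.
Trained networks look in the newest picture that a camera, given by its name, has taken for a name from the list of things; names that differ only in an ending like _2 or _b are one class to them, and where a whole thing is asked for, a point or a joint stands for the part that bears it (a point fixed in the world has none). Each returns a list of dicts, best first, with "score" (0 to 1); they miss things now and then, are a little off and sometimes report something else, mostly with a low value. They report only what shows in the picture. A call takes as long as a camera call.
- boxes_of(thing, camera): "position" ([x, y, z] in m, in world coordinates, good to about 4 mm: the middle of the surface that is visible of it).
The state is a dict: "t": time; "qpos": joint angles; "qd": joint speeds; "effort": joint torques, N m; "tcp_pos": TCP position; "eef_rot": TCP orientation; "force": force on the tool from outside, world axes, zero at the start; "ft_torque": the same for the moment, N m; "finger_gap": opening from 0.0 (shut) to 1.0 (fully open); "finger_force": force on a finger pad.
Only numpy, scipy, OpenCV 4.12 (cv2) and the standard library are available. Lean on these libraries where they do the work, as an engineer would, in place of code of your own. Each camera call takes 0.05 s, during which the arm holds its last target. There are 200 camera calls.

## Task

The blank sample is already loaded in the wine photometer: swing its lid fully shut so that it can zero. Then open the tall reagent bottle in the wooden block, ready for dosing: press its push-and-turn safety cap down, twist it anticlockwise while it is pressed until it is free, and lift it straight up, with the bottle staying seated in its socket and the other bottles and the tasting glass left standing where they are. Finish while still holding the cap in the gripper, level, still and about 5 cm clear above the open mouth; do not put it down or let go.

Things in the scene. Friction and masses are not known exactly. Their poses are not given: they have to be found in the camera images.
- meter_lid (a joint): Opening angle a of the grey light-shield lid on the photometer: 0 = shut flat on the housing, 1.85 rad = fully open, leaning a little back past upright. It starts open (1.25 to 1.8). A stiff hinge (0.06 N m of friction) keeps it at any angle; no latch. A push with closed fingertips on its outer face, from behind, swings it over and down.
- meter: The white benchtop photometer, 206 x 177 x 90 mm, fixed to the bench; origin at the centre of its underside. x from its front (sloping face with display and keys) to its back, y along the hinge line, z up. A blank cuvette with a white stopper stands in the well under the lid.
- lid_hinge (a point): Middle of the lid's hinge line at the back of the photometer's top, 90 mm above the bench; axes as the photometer's. The lid is 86 mm long, 86 wide, 24 thick, with a lip 11 mm long and 40 wide at its free end. At angle a it points along (-cos a, 0, sin a) from the hinge; its flat outer (top) face looks along (sin a, 0, cos a), 24 mm off the hinge line.
- cap_center (a point): Centre (on the axis, half-way up) of the safety cap: ribbed white plastic cylinder 48 mm in diameter, 32 mm high, by far the widest and tallest-standing closure in the block; 28 g. z = its axis, up; its x lies along the bottle's x while locked. Locked, its top is 143 mm above the bench. Its sides are free for fingers down to 8 mm below its underside.
- mouth (a point): Centre of the tall bottle's mouth rim, 125 mm above its underside, hidden in the cap; locked, the cap's centre is 4 mm below it. Three catches on the neck lock the cap. A spring lifts the cap with 6 N; pressed, it yields to a stop 6 mm lower (13 N). Press at least 4 mm, best 5 to 6, and keep pressing while turning anticlockwise (seen from above) 45 to 80 degrees, best 60; then it lifts off.
- bottle: The tall reagent bottle, amber, square section 60 x 60 mm, shoulder at 96 mm; origin at the centre of its underside, z up, axes parallel to the block's. Neck 32 mm across, 39 over its catches. Loose, about 0.4 kg; stands 44 mm deep in a socket 62 mm square, which stops it turning. If the cap is lifted while still locked, the bottle comes up with it. Which socket it is in varies.
- block: The oak block, 84 x 268 x 50 mm, fixed to the bench, with three square sockets in a row at y = -84, 0 and 84 mm, their floors 6 mm above the bench. Origin at the centre of its underside, y along the row, z up.
- dropper: Bystander: shorter square amber bottle in another socket, narrow white collar and thin rubber bulb, 112 mm from its origin (underside) to its top.
- flask: Bystander: shorter square amber bottle in another socket, with a narrow plain screw cap 26 mm across, 98 mm from its origin (underside) to its top.
- wine: Bystander: standing wine bottle, 74 mm in diameter, 300 mm high, origin at the centre of its underside.
- glass: Bystander: stemmed tasting glass, 65 mm in diameter, 155 mm high, origin at the centre of its foot's underside.

How it is judged:
On the way, in this order (a step that is already met when the one before it is completed fails the run):
1. the photometer's lid is swung shut (value of joint meter_lid below 0.06 rad), for 0.2 s.
2. the cap is turned anticlockwise past its catches while pressed down on the bottle (at least 3 mm below its locked height) (z of cap_center in the frame of bottle below 0.118 m and angle between the x axis of cap_center and the x axis of bottle, either way round above 0.3 rad and horizontal distance between cap_center and bottle below 0.01 m), for 0.05 s.
At the end, for the whole second after the job is handed in: Lid shut within 0.06 rad; the gripper holds the cap still, level within 20 degrees, underside 10 mm or more above the mouth, axis within 40 mm of the bottle's, not touching the bottle; the bottle seated upright in its socket (moved under 12 mm); bystanders standing within 40 mm of their places (value of joint meter_lid below 0.06 rad and z of cap_center in the frame of bottle above 0.151 m and horizontal distance between cap_center and bottle below 0.04 m and angle between cap_center's own z axis and vertical below 0.35 rad and contact force between the fingers and cap above 2 N and contact force between cap and bottle below 0.1 N and linear speed of cap below 0.03 m/s and distance of bottle from where it was at the start of the episode below 0.012 m and angle between bottle's own z axis and vertical below 0.1 rad and distance of each of dropper, flask, wine, glass from where it was at the start of the episode below 0.04 m and angle between each of dropper, flask, wine, glass's own z axis and vertical below 0.3 rad); the arm keeps its last pose, push and grip.
It fails at once if the reagent bottle is dragged up or out of its socket (more than 20 mm) (distance of bottle from where it was at the start of the episode above 0.02 m).
It fails at once if a bystander is knocked over or shoved away (more than 60 mm) (angle between any of dropper, flask, wine, glass's own z axis and vertical above 0.7 rad or distance of any of dropper, flask, wine, glass from where it was at the start of the episode above 0.06 m).
It also fails if it takes over 54 s, if anything falls off the work surface, if the arm or the gripper's body presses on something with over 40 N, if the wrist force passes 120 N, or if a joint passes its speed limit or range.

## Working session

There is one attempt and no reset: what is moved stays moved. The work goes in short steps, Python scripts to look and compute and a tool call to move; the robot and the scene stay as the last step left them, time stands still between calls to the robot, and variables do not carry over. Pictures are saved under pics/ and viewed, at most 10 in all, crops included, and the job is handed in when it is done.

Besides the shell and the picture viewer there is one more tool, called after "Call:" as name(argument=value, ...) on one line, values as JSON. move_arm: Moves the arm, as the interface text tells. Its arguments: {"type":"object","properties":{"gripper":{"type":"array","items":{"type":"number"}},"slide":{"type":"array","items":{"type":"array","items":{"type":"number","minimum":-1,"maximum":1}}},"dr":{"type":"array","items":{"type":"array","items":{"type":"number","minimum":-1,"maximum":1}}},"squeeze":{"type":"number"}},"required":["gripper","slide","dr"]}

```bash
mkdir -p pics && cat > h.py <<'E'
from bench import *
import numpy as np, cv2
from scipy.spatial.transform import Rotation as R
def cloud(f):
    z=f["z_map"]; h,w=z.shape; fl=h/2/np.tan(np.radians(f["fov_y"])/2)
    v,u=np.mgrid[:h,:w]; P=np.stack([(u-f["cx"])/fl*z,(v-f["cy"])/fl*z,z],-1)
    T=np.array(f["pose"]); W=P@T[:3,:3].T+T[:3,3]; W[z==0]=np.nan; return W
def save(f,n): cv2.imwrite(f"pics/{n}.png",f["frame"][...,::-1])
E
python3 - <<'E'
from h import *
np.set_printoptions(precision=3,suppress=True)
for c in ("scene","top"):
    f=grab_frame(c); save(f,c+"0"); np.savez(c+"0.npz",W=cloud(f),frame=f["frame"],pose=f["pose"],fov=f["fov_y"],c=[f["cx"],f["cy"]])
    print(c,np.array(f["pose"])[:3],f["fov_y"])
    for n in ("meter_lid","meter","cap_center","bottle","block","dropper","flask","wine","glass"):
        print(n,[(round(d["score"],2),np.round(d["position"],3)) for d in boxes_of(n,c)[:2]])
s=read_state(); print(s["t"],s["tcp_pos"],s["eef_rot"],s["force"],R.from_rotvec(s["eef_rot"]).as_matrix())
E
```

```text
scene [[ 0.237  0.752 -0.615  1.324]
 [ 0.972 -0.188  0.143 -0.233]
 [-0.008 -0.631 -0.776  0.983]] 53.16523235823262
meter_lid [(0.68, array([ 0.642, -0.233,  0.155]))]
meter [(0.88, array([ 0.613, -0.22 ,  0.094]))]
cap_center [(0.84, array([0.54, 0.28, 0.14]))]
bottle [(0.69, array([0.553, 0.271, 0.083]))]
block [(0.94, array([0.528, 0.192, 0.038]))]
dropper [(0.61, array([0.484, 0.125, 0.071]))]
flask [(0.94, array([0.516, 0.202, 0.072]))]
wine [(0.71, array([ 0.674, -0.482,  0.164]))]
glass [(0.6, array([ 0.808, -0.059,  0.117])), (0.5, array([0.516, 0.2  , 0.071]))]
top [[-0.017 -0.993  0.118  0.501]
 [-1.     0.018  0.006 -0.082]
 [-0.008 -0.118 -0.993  1.172]] 53.7340042830943
meter_lid [(0.6, array([ 0.635, -0.241,  0.177]))]
meter [(0.97, array([ 0.539, -0.217,  0.094]))]
cap_center [(0.82, array([0.53 , 0.275, 0.138])), (0.55, array([0.489, 0.173, 0.051]))]
bottle [(0.61, array([ 0.541, -0.212,  0.087])), (0.54, array([0.528, 0.261, 0.087]))]
block [(0.91, array([0.494, 0.176, 0.052]))]
dropper [(0.88, array([0.468, 0.122, 0.068]))]
flask [(0.7, array([ 0.54 , -0.216,  0.094])), (0.62, array([0.497, 0.201, 0.076]))]
wine [(0.68, array([ 0.642, -0.48 ,  0.19 ])), (0.51, array([0.469, 0.122, 0.068]))]
glass [(0.72, array([ 0.783, -0.059,  0.138]))]
1.0 [0.243 0.63  0.223] [-0.574 -3.089 -0.   ] [-0.237 -0.259  0.288] [[-0.933  0.36  -0.   ]
 [ 0.36   0.933  0.   ]
 [ 0.     0.    -1.   ]]
```

View pics/scene0.png

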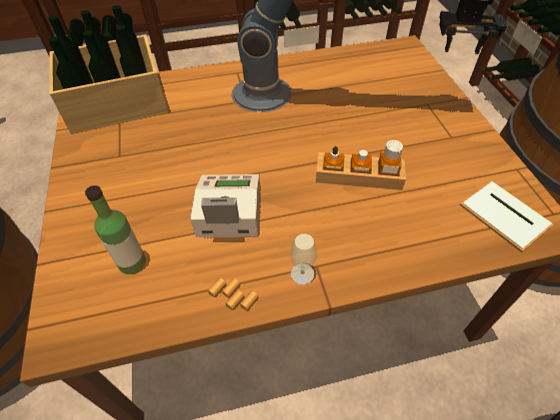

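View pics/top0.png

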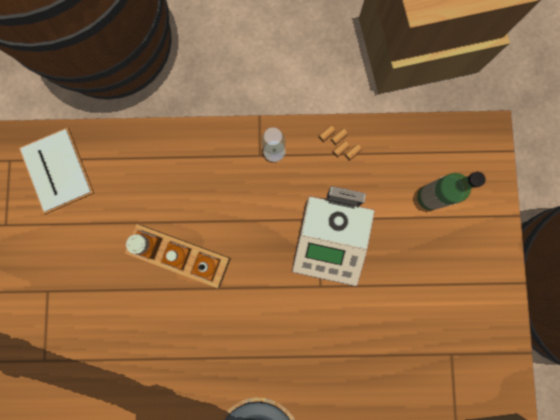

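```bash
python3 - <<'E'
from h import *
np.set_printoptions(precision=3,suppress=True)
for c in ("scene","top"):
    d=np.load(c+"0.npz"); W=d["W"].reshape(-1,3); C=d["frame"].reshape(-1,3).astype(int)
    # cap top: z .13-.155 near
    m=(abs(W[:,0]-.54)<.06)&(abs(W[:,1]-.275)<.06)&(W[:,2]>.135)&(W[:,2]<.16)
    P=W[m]; print(c,"cap top",m.sum(),np.median(P,0)); (x,y),r=cv2.minEnclosingCircle(P[:,:2].astype(np.float32)); print(x,y,r, P[:,2].min(),P[:,2].max())
    # block top
    m=(abs(W[:,0]-.5)<.13)&(abs(W[:,1]-.19)<.2)&(abs(W[:,2]-.05)<.006)
    print("block",m.sum(),cv2.minAreaRect(W[m][:,:2].astype(np.float32)))
    # meter top
    m=(abs(W[:,0]-.58)<.2)&(abs(W[:,1]+.22)<.17)&(abs(W[:,2]-.09)<.006)
    print("meter top",m.sum(),cv2.minAreaRect(W[m][:,:2].astype(np.float32)),W[m].min(0),W[m].max(0))
    m=(abs(W[:,0]-.64)<.1)&(abs(W[:,1]+.23)<.12)&(W[:,2]>.105)&(W[:,2]<.25)
    P=W[m];print("lid",m.sum(),P.min(0),P.max(0),np.percentile(P,[5,50,95],axis=0))
    for z in np.arange(.1,.21,.01):
        Q=P[abs(P[:,2]-z)<.005]
        if len(Q)>3: print(round(z,3),len(Q),np.percentile(Q,[2,50,98],axis=0)[:,:2].ravel())
E
```

```text
scene cap top 190 [0.535 0.284 0.144]
0.5333510041236877 0.285838782787323 0.025702446699142456 0.13546538622230075 0.14799379004199353
block 880 ((0.5017701983451843, 0.20810142159461975), (0.26855751872062683, 0.0898481234908104), 68.597900390625)
meter top 1361 ((0.5780559182167053, -0.22200430929660797), (0.17664647102355957, 0.14422354102134705), 76.25226593017578) [ 0.494 -0.318  0.084] [ 0.658 -0.124  0.096]
lid 836 [ 0.621 -0.281  0.105] [ 0.662 -0.193  0.191] [[ 0.633 -0.276  0.11 ]
 [ 0.648 -0.237  0.159]
 [ 0.66  -0.198  0.181]]
0.11 80 [ 0.64  -0.279  0.65  -0.232  0.659 -0.194]
0.12 77 [ 0.64  -0.279  0.65  -0.241  0.659 -0.196]
0.13 76 [ 0.641 -0.279  0.651 -0.239  0.66  -0.197]
0.14 79 [ 0.641 -0.278  0.651 -0.236  0.661 -0.194]
0.15 78 [ 0.641 -0.279  0.651 -0.24   0.661 -0.2  ]
0.16 84 [ 0.642 -0.279  0.652 -0.237  0.661 -0.196]
0.17 105 [ 0.632 -0.279  0.65  -0.238  0.662 -0.194]
0.18 235 [ 0.623 -0.277  0.643 -0.236  0.66  -0.197]
0.19 22 [ 0.638 -0.255  0.642 -0.238  0.647 -0.221]
top cap top 316 [0.531 0.285 0.144]
0.5309277772903442 0.2852899432182312 0.02497119
[... 225 characters left out ...]
, (0.351253867149353, 0.17055927217006683), 55.454803466796875) [ 0.491 -0.319  0.084] [ 0.773 -0.051  0.096]
lid 411 [ 0.574 -0.28   0.105] [ 0.662 -0.193  0.189] [[ 0.588 -0.275  0.107]
 [ 0.639 -0.233  0.176]
 [ 0.656 -0.196  0.187]]
0.11 34 [ 0.574 -0.273  0.585 -0.224  0.65  -0.196]
0.12 8 [ 0.619 -0.275  0.637 -0.196  0.651 -0.193]
0.13 5 [ 0.619 -0.274  0.622 -0.273  0.658 -0.195]
0.14 8 [ 0.621 -0.274  0.639 -0.196  0.654 -0.193]
0.15 6 [ 0.62  -0.277  0.623 -0.273  0.65  -0.195]
0.16 8 [ 0.62  -0.276  0.642 -0.197  0.66  -0.194]
0.17 64 [ 0.625 -0.274  0.641 -0.245  0.659 -0.195]
0.18 250 [ 0.623 -0.277  0.641 -0.235  0.659 -0.197]
0.19 28 [ 0.637 -0.255  0.642 -0.237  0.646 -0.219]
```

The scene view shows the photometer at about (228,205) with its lid near upright, and the block at (360,170) with the white cap at (393,150) on the left end. The top view agrees, with the cap at (137,244) and the lid at (346,197). The networks' false hits on the meter can be ignored. Both views give the cap at (0.532, 0.285) with its top at 0.144. The lid hinge is at about (0.626, -0.231), with the meter yawed about -13.7°. I'm moving behind the lid now.

Call:
move_arm(gripper=[0, 0, 0, 0, 0, 0, 0, 0, 0, 0], slide=[[-0.5, -0.45, 0], [-0.9, -0.8, 0], [-0.95, -0.85, 0], [-0.95, -0.85, 0], [-0.95, -0.85, 0], [-0.95, -0.85, 0], [-0.95, -0.85, 0], [-0.95, -0.85, 0], [-0.95, -0.85, 0], [-0.95, -0.85, 0]], dr=[[0, 0, 0], [0, 0, 0], [0, 0, 0], [0, 0, 0], [0, 0, 0], [0, 0, 0], [0, 0, 0], [0, 0, 0], [0, 0, 0], [0, 0, 0]])

```text
t: 1.83
tcp_pos: [0.3534, 0.4126, 0.2227]
eef_rot: [0.576, 3.088, -0.0]
force: [-0.6, -0.4, 0.1]
finger_gap: 0.326
finger_force: 0.0
```

Call:
move_arm(gripper=[0, 0, 0, 0, 0, 0, 0, 0, 0, 0], slide=[[-0.95, -0.85, 0], [-0.95, -0.85, 0], [-0.95, -0.85, 0], [-0.95, -0.85, 0], [-0.95, -0.85, 0], [-0.95, -0.85, 0], [-0.95, -0.85, 0], [-0.95, -0.85, 0], [-0.95, -0.85, 0], [-0.95, -0.85, 0]], dr=[[0, 0, 0], [0, 0, 0], [0, 0, 0], [0, 0, 0], [0, 0, 0], [0, 0, 0], [0, 0, 0], [0, 0, 0], [0, 0, 0], [0, 0, 0]])

```text
t: 2.67
tcp_pos: [0.469, 0.1857, 0.2227]
eef_rot: [0.576, 3.088, 0.0]
force: [0.3, 0.3, 0.0]
finger_gap: 0.002
finger_force: 0.0
```

Call:
move_arm(gripper=[0, 0, 0, 0, 0, 0, 0, 0, 0, 0], slide=[[-0.9, -0.8, 0], [-0.9, -0.8, 0], [-0.9, -0.8, 0], [-0.9, -0.8, 0], [-0.9, -0.8, 0], [-0.9, -0.8, 0], [-0.9, -0.8, 0], [-0.9, -0.8, 0], [-0.9, -0.8, 0], [-0.9, -0.8, 0]], dr=[[0, 0, 0], [0, 0, 0], [0, 0, 0], [0, 0, 0], [0, 0, 0], [0, 0, 0], [0, 0, 0], [0, 0, 0], [0, 0, 0], [0, 0, 0]])

```text
t: 3.5
tcp_pos: [0.579, -0.028, 0.2227]
eef_rot: [-0.576, -3.088, -0.0]
force: [0.4, 0.5, 0.2]
finger_gap: 0.006
finger_force: 0.0
```

Call:
move_arm(gripper=[0, 0, 0, 0, 0, 0, 0, 0, 0, 0], slide=[[-0.9, -0.8, 0], [-0.9, -0.8, 0], [-0.9, -0.8, 0], [-0.9, -0.8, 0], [-0.9, -0.8, 0], [-0.9, -0.8, 0], [-0.9, -0.8, 0], [-0.9, -0.8, 0], [-0.9, -0.9, 0], [-0.9, -0.9, 0]], dr=[[0, 0, 0], [0, 0, 0], [0, 0, 0], [0, 0, 0], [0, 0, 0], [0, 0, 0], [0, 0, 0], [0, 0, 0], [0, 0, 0], [0, 0, 0]])

```text
t: 4.33
tcp_pos: [0.6879, -0.2454, 0.2225]
eef_rot: [-0.575, -3.088, -0.0]
force: [0.6, 0.4, 0.2]
finger_gap: 0.004
finger_force: 0.0
```

```bash
python3 - <<'E'
from h import *
f=grab_frame("scene"); cv2.imwrite("pics/lid1.png",cv2.resize(f["frame"][130:270,130:330,::-1],None,fx=3.5,fy=3.5)); s=read_state(); print(s["qpos"],s["tcp_pos"],s["force"])
E
```

```text
[ 0.07746081  0.57789284  0.34477013  1.39452347 -0.19388973  1.20010686
  1.63693642] [ 0.68816145 -0.25235186  0.22228207] [ 1.07852448 -4.52078869 -0.02048404]
```

View pics/lid1.png

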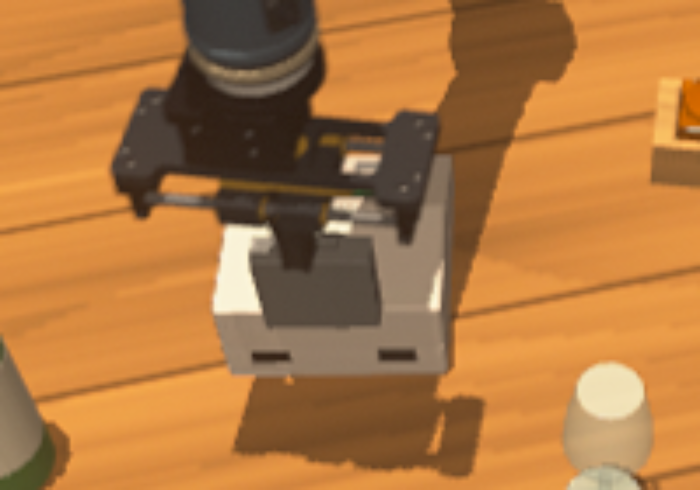

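The picture shows the closed fingertip at about (295,265), on the near (back) side of the lid and centred across it. I'm going down behind it and pushing.

Call:
move_arm(gripper=[0, 0, 0, 0, 0, 0, 0, 0, 0, 0], slide=[[0, 0, 0.8], [0, 0, 0.9], [0, 0, 0.9], [0, 0, 0.75], [0, 0, 0], [0.5, -0.06, 0], [0.5, -0.06, 0], [0.5, -0.06, 0], [0.5, -0.06, 0], [0.5, -0.06, 0]], dr=[[0, 0, 0], [0, 0, 0], [0, 0, 0], [0, 0, 0], [0, 0, 0], [0, 0, 0], [0, 0, 0], [0, 0, 0], [0, 0, 0], [0, 0, 0]])

```text
t: 5.22
tcp_pos: [0.6403, -0.2324, 0.1578]
eef_rot: [0.574, 3.084, -0.001]
force: [1.8, -0.8, 3.2]
finger_gap: 0.005
finger_force: 1.1
```

```bash
cat > lid.py <<'E'
from h import *
np.set_printoptions(precision=3,suppress=True)
H=np.array([.626,-.231,.09]); xm=np.array([.972,-.236,0]); ym=np.array([.236,.972,0])
f=grab_frame("scene"); W=cloud(f).reshape(-1,3); C=f["frame"].reshape(-1,3).astype(int)
L=np.c_[(W-H)@xm,(W-H)@ym,W[:,2]-.09]
m=(abs(L[:,1])<.040)&(abs(L[:,1])>.02)&(L[:,0]>-.12)&(L[:,0]<.06)&(L[:,2]>.008)&(L[:,2]<.12)
P=L[m]; 
for z in np.arange(.01,.11,.01):
    Q=P[abs(P[:,2]-z)<.005]
    if len(Q)>5: print(round(z,3),len(Q),np.percentile(Q[:,0],[5,50,95]))
s=read_state(); print(s["t"],s["tcp_pos"],s["force"],"tip in hinge frame",(s["tcp_pos"]-H)@xm,s["tcp_pos"][2]-.09)
E
python3 lid.py
```

```text
0.01 23 [0.019 0.021 0.023]
0.02 49 [0.016 0.019 0.022]
0.03 51 [0.012 0.015 0.019]
0.04 50 [0.01  0.013 0.015]
0.05 58 [0.006 0.009 0.012]
0.06 55 [0.003 0.006 0.009]
0.07 55 [0.    0.003 0.006]
0.08 51 [-0.012 -0.001  0.002]
0.09 23 [-0.022 -0.015 -0.001]
5.2667 [ 0.638 -0.232  0.158] [-1.818  0.005  0.652] tip in hinge frame 0.011985946734201842 0.06774430182569402
```

Call:
move_arm(gripper=[0, 0, 0, 0, 0, 0, 0, 0, 0, 0], slide=[[0.5, -0.06, 0], [0.5, -0.06, 0], [0.5, -0.06, 0], [0.5, -0.06, 0], [0.4, -0.05, 0.3], [0.4, -0.05, 0.3], [0.25, -0.03, 0.3], [0.25, -0.03, 0.3], [0.2, -0.03, 0.35], [0.2, -0.03, 0.35]], dr=[[0, 0, 0], [0, 0, 0], [0, 0, 0], [0, 0, 0], [0, 0, 0], [0, 0, 0], [0, 0, 0], [0, 0, 0], [0, 0, 0], [0, 0, 0]])

```text
t: 6.1
tcp_pos: [0.567, -0.2134, 0.1168]
eef_rot: [0.575, 3.088, 0.0]
force: [0.2, 0.3, 0.6]
finger_gap: 0.003
finger_force: 0.3
```

```bash
python3 lid.py
```

```text
0.01 24 [-0.004 -0.002  0.002]
0.02 82 [-0.079 -0.007 -0.001]
0.03 324 [-0.081 -0.044 -0.005]
0.1 7 [-0.074 -0.026 -0.02 ]
6.15 [ 0.565 -0.213  0.115] [-1.063  0.927 -0.509] tip in hinge frame -0.06342848223191244 0.02518722257103534
```

Call:
move_arm(gripper=[0, 0, 0, 0, 0], slide=[[0, 0, 0.1], [0, 0, 0.1], [0, 0, 0.05], [0, 0, 0], [0, 0, 0]], dr=[[0, 0, 0], [0, 0, 0], [0, 0, 0], [0, 0, 0], [0, 0, 0]])

```text
t: 6.57
tcp_pos: [0.5658, -0.2128, 0.1147]
eef_rot: [-0.574, -3.085, -0.003]
force: [-9.5, 4.1, 17.9]
finger_gap: 0.007
finger_force: 9.0
```

```bash
cat >> lid.py <<'E'
m=(abs(L[:,1])<.040)&(abs(L[:,1])>.022)&(L[:,0]>-.08)&(L[:,0]<-.005)&(L[:,2]>.015)&(L[:,2]<.05)
p=np.polyfit(L[m][:,0],L[m][:,2],1); print("slope",p,m.sum())
E
python3 lid.py | tail -2
```

```text
6.6167 [ 0.566 -0.213  0.115] [-9.536  3.364 17.398] tip in hinge frame -0.06276446157127505 0.024674081251109703
slope [0.011 0.026] 289
```

Call:
move_arm(gripper=[0, 0, 0, 0, 0, 100, 100, 100, 100, 100], slide=[[0, 0, -0.5], [0, 0, -1], [0, 0, -1], [0, 0, -1], [0, 0, -1], [0.2, 0.4, -1], [0.4, 0.85, -0.5], [0.45, 0.95, 0], [0.45, 0.95, 0], [0.45, 0.95, 0]], dr=[[0, 0, 0], [0, 0, 0], [0, 0, 0], [0, 0, 0], [0, 0, 0], [0, 0, 0], [0, 0, 0], [0, 0, 0], [0, 0, 0], [0, 0, 0]])

```text
t: 7.45
tcp_pos: [0.5607, -0.122, 0.233]
eef_rot: [0.575, 3.087, 0.0]
force: [-0.5, -0.0, 0.6]
finger_gap: 0.298
finger_force: 0.0
```

Call:
move_arm(gripper=[100, 100, 100, 100, 100, 100, 100, 100, 100, 100], slide=[[0.45, 0.95, 0], [0.45, 0.95, 0], [0.45, 0.95, 0], [0.45, 0.95, 0], [0.45, 0.95, 0], [0.45, 0.95, 0], [0.45, 0.95, 0], [0.45, 0.95, 0], [0.45, 0.95, 0], [0.45, 0.95, 0]], dr=[[0, 0, 0], [0, 0, 0], [0, 0, 0], [0, 0, 0], [0, 0, 0], [0, 0, 0], [0, 0, 0], [0, 0, 0], [0, 0, 0], [0, 0, 0]])

```text
t: 8.28
tcp_pos: [0.5449, 0.088, 0.2327]
eef_rot: [0.574, 3.088, 0.001]
force: [0.1, 0.6, 0.7]
finger_gap: 0.982
finger_force: 0.0
```

```bash
python3 lid.py | tail -1; python3 - <<'E'
from h import *
np.set_printoptions(precision=4,suppress=True)
for c in ("scene","top"):
    f=grab_frame(c); W=cloud(f).reshape(-1,3); C=f["frame"].reshape(-1,3).astype(int)
    m=(abs(W[:,0]-.533)<.05)&(abs(W[:,1]-.285)<.05)&(W[:,2]>.138)&(W[:,2]<.15)&(C.min(1)>110)
    P=W[m][:,:2].astype(np.float32); print(c,m.sum(),cv2.minEnclosingCircle(P),np.median(W[m],0),cv2.fitEllipse(cv2.convexHull(P)), np.percentile(P,[2,98],axis=0).mean(0))
s=read_state(); print(s["t"],s["tcp_pos"],s["qpos"],s["finger_gap"])
E
```

```text
slope [0.006 0.026] 283
scene 168 ((0.5320010781288147, 0.2853661775588989), 0.025360139086842537) [0.534  0.2856 0.1444] ((0.5315075516700745, 0.28572753071784973), (0.04628491774201393, 0.049436915665864944), 93.11453247070312) [0.5328 0.2854]
top 69 ((0.5309197902679443, 0.2956795394420624), 0.019926242530345917) [0.5287 0.3017 0.1439] ((0.5310376882553101, 0.2948419451713562), (0.029361989349126816, 0.03996323049068451), 89.6980209350586) [0.5303 0.3012]
8.4333 [0.5447 0.0888 0.2325] [-0.4212  0.2579  0.2233  1.8282 -0.0652  1.0622  1.0338] 0.9951338241223087
```

Call:
move_arm(gripper=[100, 100, 100, 100, 100, 100, 100, 100, 100, 100], slide=[[0.42, 0.9, 0], [0.42, 0.9, 0], [0.42, 0.9, 0], [0.42, 0.9, 0], [0.42, 0.9, 0], [0.42, 0.9, 0], [0.42, 0.9, 0], [0.42, 0.9, 0], [0.4, 0.9, 0], [0.4, 0.85, 0]], dr=[[0, 0, 0], [0, 0, 0], [0, 0, 0], [0, 0, 0], [0, 0, 0], [0, 0, 0], [0, 0, 0], [0, 0, 0], [0, 0, 0], [0, 0, 0]])

```text
t: 9.27
tcp_pos: [0.5323, 0.2832, 0.2326]
eef_rot: [0.578, 3.087, -0.001]
force: [0.4, 0.1, 0.8]
finger_gap: 1.002
finger_force: 0.0
```

Call:
move_arm(gripper=[100, 100, 100, 100, 100], slide=[[0, 0, 0], [0, 0, 0.7], [0, 0, 0.8], [0, 0, 0.5], [0, 0, 0]], dr=[[0, 0, 0], [0, 0, 0], [0, 0, 0], [0, 0, 0], [0, 0, 0]])

```text
t: 9.68
tcp_pos: [0.5306, 0.2812, 0.1901]
eef_rot: [-0.577, -3.085, 0.006]
force: [-0.2, 0.1, -0.8]
finger_gap: 0.999
finger_force: 0.0
```

```bash
python3 - <<'E'
from h import *
f=grab_frame("scene"); cv2.imwrite("pics/cap1.png",cv2.resize(f["frame"][80:220,290:490,::-1],None,fx=3.5,fy=3.5)); s=read_state(); print(s["t"],s["qpos"],s["tcp_pos"],s["eef_rot"],s["force"])
E
```

```text
9.7333 [-0.66323422  0.37749218  0.13725182  1.75589319 -0.05862481  1.01482164
  0.69670407] [0.53125773 0.28197738 0.19149606] [-0.57706706 -3.08658426  0.00349172] [ 0.3783774  -0.5995866  -0.06568434]
```

View pics/cap1.png

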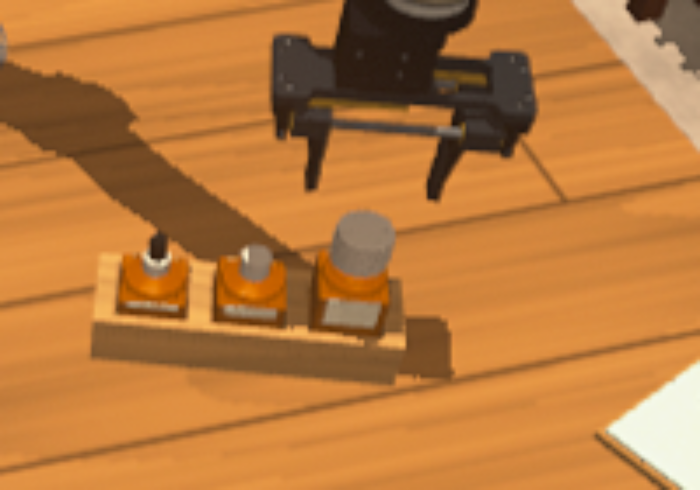

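The gripper's open fingers, at (315,185) and (435,195), straddle the cap at (362,240). The finger line runs along the block row, and the neighbouring bottles are clear. I'm descending to grasp height.

Call:
move_arm(gripper=[100, 100, 100, 100, 100, 100, 100, 100], slide=[[0.05, 0.1, 0.4], [0, 0.08, 0.7], [0, 0, 0.8], [0, 0, 0.8], [0, 0, 0.7], [0, 0, 0.4], [0, 0, 0.15], [0, 0, 0]], dr=[[0, 0, 0], [0, 0, 0], [0, 0, 0], [0, 0, 0], [0, 0, 0], [0, 0, 0], [0, 0, 0], [0, 0, 0]])

```text
t: 10.4
tcp_pos: [0.5318, 0.2874, 0.1133]
eef_rot: [-0.575, -3.088, 0.0]
force: [0.1, 0.7, -0.0]
finger_gap: 0.996
finger_force: 0.0
```

Call:
move_arm(gripper=[50, 50, 50, 50, 50, 50, 50, 50], slide=[[0, 0, 0], [0, 0, 0], [0, 0, 0], [0, 0, 0], [0, 0, 0], [0, 0, 0], [0, 0, 0], [0, 0, 0]], dr=[[0, 0, 0], [0, 0, 0], [0, 0, 0], [0, 0, 0], [0, 0, 0], [0, 0, 0], [0, 0, 0], [0, 0, 0]], squeeze=45)

```text
t: 11.07
tcp_pos: [0.5316, 0.2871, 0.1136]
eef_rot: [-0.575, -3.088, 0.001]
force: [-0.6, -1.2, 1.1]
finger_gap: 0.544
finger_force: 45.0
```

Call:
move_arm(gripper=[30, 30, 30, 30, 30, 30], slide=[[0, 0, 0.1], [0, 0, 0.1], [0, 0, 0.1], [0, 0, 0.1], [0, 0, 0], [0, 0, 0]], dr=[[0, 0, 0], [0, 0, 0], [0, 0, 0], [0, 0, 0], [0, 0, 0], [0, 0, 0]], squeeze=50)

```text
t: 11.57
tcp_pos: [0.5319, 0.2874, 0.1076]
eef_rot: [0.575, 3.088, 0.001]
force: [-4.1, -2.7, 12.2]
finger_gap: 0.547
finger_force: 50.0
```

Call:
move_arm(gripper=[30, 30, 30, 30, 30, 30, 30, 30, 30, 30], slide=[[0, 0, 0.05], [0, 0, 0.05], [0, 0, 0], [0, 0, 0], [0, 0, 0], [0, 0, 0], [0, 0, 0], [0, 0, 0], [0, 0, 0], [0, 0, 0]], dr=[[0, 0, 0], [0, 0, -0.2], [0, 0, -0.5], [0, 0, -0.5], [0, 0, -0.5], [0, 0, -0.5], [0, 0, -0.5], [0, 0, -0.5], [0, 0, -0.5], [0, 0, -0.5]])

```text
t: 12.4
tcp_pos: [0.5329, 0.2883, 0.1074]
eef_rot: [-0.216, 3.131, 0.004]
force: [-5.1, -2.8, 20.5]
finger_gap: 0.548
finger_force: 50.0
```

```bash
python3 - <<'E'
from h import *
s=read_state(); M=R.from_rotvec(s["eef_rot"]).as_matrix(); print(s["t"],s["tcp_pos"],np.degrees(np.arctan2(M[1,1],M[0,1])),s["force"],s["ft_torque"],s["qpos"][6],M[:,2])
E
```

```text
12.4 [0.5329156  0.28833783 0.10740795] 97.90214235191056 [-5.06367285 -2.78748662 20.45222754] [-0.61305405  1.1568887  -0.19530866] 1.1427060707629355 [ 0.00288812  0.00249881 -0.99999271]
```

Call:
move_arm(gripper=[30, 30, 30, 30, 30, 30, 30, 30, 30, 30], slide=[[0, 0, 0], [0, 0, 0], [0, 0, 0], [0, 0, 0], [0, 0, 0], [0, 0, 0], [0, 0, 0], [0, 0, 0], [0, 0, 0], [0, 0, 0]], dr=[[0, 0, -0.5], [0, 0, -0.5], [0, 0, -0.5], [0, 0, -0.5], [0, 0, -0.5], [0, 0, -0.5], [0, 0, -0.5], [0, 0, -0.5], [0, 0, -0.5], [0, 0, 0]])

```text
t: 13.23
tcp_pos: [0.5329, 0.289, 0.1074]
eef_rot: [-1.043, 2.959, 0.003]
force: [-3.7, -1.3, 18.8]
finger_gap: 0.544
finger_force: 50.0
```

```bash
python3 - <<'E'
from h import *
s=read_state(); M=R.from_rotvec(s["eef_rot"]).as_matrix(); print(s["t"],s["tcp_pos"],np.degrees(np.arctan2(M[1,1],M[0,1])),s["force"],s["ft_torque"],s["qpos"][6],M[:,2])
for c in ("scene",):
    f=grab_frame(c); cv2.imwrite("pics/cap2.png",cv2.resize(f["frame"][80:220,290:490,::-1],None,fx=3.5,fy=3.5))
E
```

```text
13.2333 [0.53291698 0.28898869 0.10741613] 128.83687157029766 [-3.70790156 -1.34010256 18.79952071] [-0.3407135   1.14152817  0.13851356] 1.6103008770275977 [ 0.00329897  0.00317127 -0.99998953]
```

View pics/cap2.png

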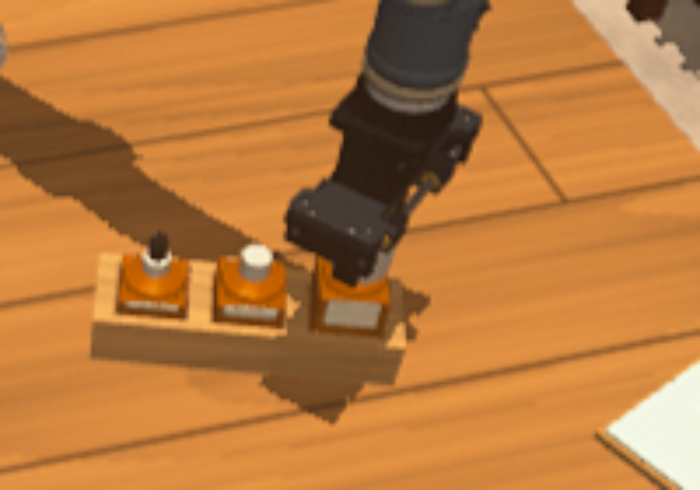

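The gripper holds the cap at (375,265) after a 60° twist. The bottle sits square in its socket at (350,290), with the flask and dropper unmoved. I'm lifting gently while watching the force.

Call:
move_arm(gripper=[30, 30, 30, 30, 30, 30, 30, 30, 30, 30], slide=[[0, 0, -0.1], [0, 0, -0.1], [0, 0, -0.1], [0, 0, -0.1], [0, 0, -0.1], [0, 0, -0.1], [0, 0, -0.1], [0, 0, -0.1], [0, 0, 0], [0, 0, 0]], dr=[[0, 0, 0], [0, 0, 0], [0, 0, 0], [0, 0, 0], [0, 0, 0], [0, 0, 0], [0, 0, 0], [0, 0, 0], [0, 0, 0], [0, 0, 0]])

```text
t: 14.12
tcp_pos: [0.5314, 0.2871, 0.1191]
eef_rot: [1.042, -2.963, 0.0]
force: [-0.3, 0.6, -0.2]
finger_gap: 0.548
finger_force: 50.0
```

```bash
cat > b.py <<'E'
from h import *
np.set_printoptions(precision=4,suppress=True)
s=read_state(); print(s["t"],s["tcp_pos"],s["force"],s["finger_force"],s["finger_gap"])
f=grab_frame("scene"); W=cloud(f).reshape(-1,3)
d=np.load("scene0.npz"); W0=d["W"].reshape(-1,3)
# label side of the bottle (z .06-.1 region) displacement
b=np.array([.5317,.2858]); u=np.array([.36,.933]); n=np.array([.933,-.36])
for V in (W0,W):
    a=(V[:,:2]-b)@u; c=(V[:,:2]-b)@n
    m=(abs(a)<.034)&(c>.018)&(c<.034)&(V[:,2]>.098)&(V[:,2]<.112); k=(abs(a)<.02)&(c>.027)&(c<.036)&(V[:,2]>.055)
    print("shoulder n,z",m.sum(),np.median(V[m],0),"front top z",k.sum(),V[k][:,2].max() if k.any() else None)
cv2.imwrite("pics/cur.png",cv2.resize(f["frame"][80:220,290:490,::-1],None,fx=3.5,fy=3.5))
E
python3 b.py
```

```text
14.1167 [0.5314 0.2871 0.1191] [-0.3284  0.6473 -0.1862] 49.999883896598476 0.5477770167442022
shoulder n,z 28 [0.5516 0.279  0.1014] front top z 107 0.09937824613226565
shoulder n,z 27 [0.5514 0.2758 0.1003] front top z 691 0.48897466995456934
```

Nearly zero force at 5.5 mm above the locked height, so the cap is free. I'm raising it to about 5 cm clear of the mouth.

Call:
move_arm(gripper=[30, 30, 30, 30, 30, 30, 30, 30, 30, 30], slide=[[0, 0, -0.2], [0, 0, -0.3], [0, 0, -0.4], [0, 0, -0.5], [0, 0, -0.5], [0, 0, -0.5], [0, 0, -0.4], [0, 0, -0.3], [0, 0, -0.1], [0, 0, 0]], dr=[[0, 0, 0], [0, 0, 0], [0, 0, 0], [0, 0, 0], [0, 0, 0], [0, 0, 0], [0, 0, 0], [0, 0, 0], [0, 0, 0], [0, 0, 0]])

```text
t: 15.0
tcp_pos: [0.5319, 0.2876, 0.1843]
eef_rot: [-1.042, 2.963, 0.0]
force: [-0.4, -0.2, -0.3]
finger_gap: 0.545
finger_force: 50.0
```

Call:
move_arm(gripper=[30, 30, 30, 30, 30, 30], slide=[[0, 0, 0], [0, 0, 0], [0, 0, 0], [0, 0, 0], [0, 0, 0], [0, 0, 0]], dr=[[0, 0, 0], [0, 0, 0], [0, 0, 0], [0, 0, 0], [0, 0, 0], [0, 0, 0]])

```text
t: 15.5
tcp_pos: [0.5316, 0.2875, 0.1833]
eef_rot: [1.042, -2.963, -0.0]
force: [0.1, 0.1, 0.5]
finger_gap: 0.544
finger_force: 50.0
```

```bash
python3 b.py && python3 lid.py | tail -1; python3 -c "
from h import *
for c in ('scene','top'):
  grab_frame(c)
  for n in ('dropper','flask','wine','glass'): print(c,n,[(round(d['score'],2),np.round(d['position'],3)) for d in boxes_of(n,c)[:1]])"
```

```text
15.5 [0.5316 0.2875 0.1833] [0.0794 0.1234 0.4651] 49.99991031470927 0.5438690115957574
shoulder n,z 28 [0.5516 0.279  0.1014] front top z 107 0.09937824613226565
shoulder n,z 29 [0.5527 0.2782 0.1017] front top z 797 0.5471681859162746
slope [0.008 0.026] 288
scene dropper [(0.89, array([0.484, 0.123, 0.071]))]
scene flask [(0.75, array([0.515, 0.202, 0.074]))]
scene wine [(0.73, array([0.516, 0.203, 0.073]))]
scene glass [(0.93, array([ 0.811, -0.059,  0.116]))]
top dropper [(0.69, array([0.468, 0.124, 0.071]))]
top flask [(0.79, array([0.497, 0.201, 0.074]))]
top wine [(0.76, array([ 0.641, -0.484,  0.194]))]
top glass [(0.79, array([ 0.785, -0.058,  0.138]))]
```

View pics/cur.png

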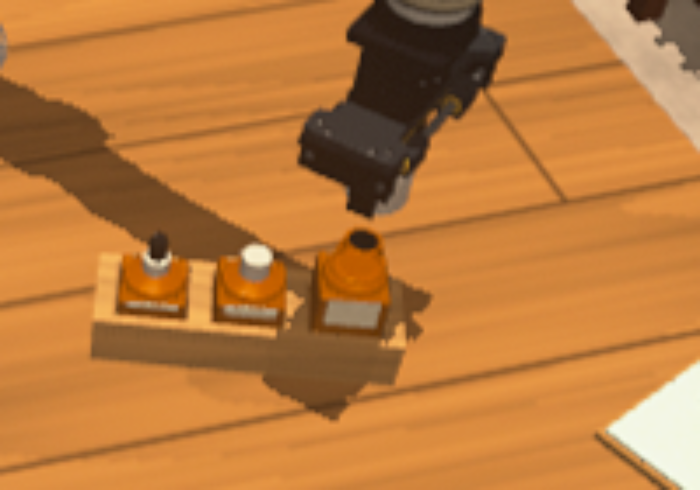

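The bottle's mouth is open at (363,238) and it is still seated. The cap is held above it at (395,190), and nothing else has moved. I'm handing in.

```bash
python3 -c "
from bench import *
print(job_done())"
```

```text
the job is handed in; nothing more can be done
None
```

I shut the photometer lid and removed the safety cap; the gripper is holding it level and still about 5 cm above the open, seated bottle, nothing else was disturbed, and the job is handed in (no verdict was returned).

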